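Rocker-gate cedar ball chute on the dresser

TASK

Push the white ring dish across the dresser top until it sits against the little wooden stand with a white chute, under its spout; then press the white paddle of the brass rocker down with a fingertip so that the red gate lifts and the cedar ball rolls into the dish, and let the paddle spring back up. Only touch and push: do not lift or tip the dish, do not touch the ball or the gate, do not let the ball fall on the dresser, and leave everything else alone.

Things in the scene. Friction and masses are not known exactly. Their poses are not given: they have to be found in the camera images.
- stand: dark wooden stand with a white chute (channel), fixed. Origin on the dresser top, z up, channel falls towards -y. Base slab x -70..40, y -55..105 mm, 16 mm high. Two posts 100 mm high carry the brass rocker's axle (along x) at x -35, y 45, z 90 mm. Nothing of it rises above 105 mm at rest; fully pressed, the rocker's gate end rises to about 122 mm.
- spout_tip (a point): middle of the channel's floor at its open lower end (stand x 20, y -85, z 36 mm). The channel is 34 mm wide outside, 26 inside, walls 10 mm, sloping 12 degrees; its upper end is at stand y 75 mm. The spout overhangs the base by 30 mm, its underside 30 mm above the dresser, so the 22 mm high dish goes under it.
- spout_spot (a point): point on the dresser top under the spout where the dish's centre belongs (stand x 20, y -110, z 0 mm, same axes): there its rim just touches the base's end face at y -55 mm.
- ring_dish: white porcelain ring dish, loose, round, 100 mm across at the foot, 110 at the rim, 22 mm high, 5 mm wall, inner floor 6 mm up, about 180 g. Origin at the centre of its underside. Slides when pushed.
- paddle_top (a point): centre of the top of the white 45 x 45 mm, 8 mm thick paddle at the rocker's +y end; at rest level at stand x -35, y 135, z 100 mm, 90 mm from the axle. Goes down about 28 mm at full press: about 1.5 N starts it, 4 to 5 N holds it fully down, then a rigid stop.
- rocker (a joint): angle of the brass rocker (rad): 0 at rest with the gate shut (it springs back to this), 0.32 fully pressed. The ball is let through from about 0.2; at full press the gate is 28 mm higher.
- gate_edge (a point): red gate plate 24 x 4 x 42 mm across the channel, hanging from the rocker's other end. This point lies at the centre of its lower edge, at rest at stand x = 20, y = -45, z = 50 mm
- ball_center (a point): centre of the brown cedar ball, 22 mm diameter, 12 g, loose, waiting in the channel behind the gate; once the gate lifts it rolls out of the spout in under a second and then stays and settles in the dish if that is in place
- ball: the same cedar ball
- brass_hook: bystander: fallen brass coat hook, 50 mm, in the tray
- tie_bowl: bystander: green silicone hair tie bowl, 72 mm across, in the tray
- tweezers: bystander: steel tweezers, 90 mm long, in the tray
- lidded_box: bystander: tiny ceramic lidded box, 55 mm across, 44 mm high, in the tray
- cream_jar: bystander: amber cream jar, 52 mm across, 45 mm high, on the dresser beyond the stand
- balm_tin: bystander: flat round aluminium tin, 48 mm across, 16 mm high, on the robot's side of the stand
- scent_bottle: bystander: green scent bottle, 48 mm across, 100 mm high, at the right

How it is judged:
On the way, in this order (a step that is already met when the one before it is completed fails the run):
1. the dish stands under the spout (its centre within 25 mm of the spot) while the gate is still shut (horizontal distance between ring_dish and spout_spot below 0.025 m and value of joint rocker below 0.05 rad and height (world z) of ring_dish below 0.006 m), for 0.2 s.
2. a finger presses the paddle down and the gate is up (value of joint rocker above 0.15 rad and contact force between the fingers and paddle above 0.3 N), for 0.1 s.
At the end, for the whole second after the job is handed in: the ball lies on the dish's floor and has settled (under 60 mm/s), the dish stands upright on the dresser with its centre within 35 mm of the spot under the spout, and the rocker is back at rest (under 0.05 rad) with the gate shut (horizontal distance between ball_center and ring_dish below 0.042 m and z of ball_center in the frame of ring_dish between 0.012 and 0.026 m and linear speed of ball below 0.06 m/s and linear speed of ring_dish below 0.03 m/s and value of joint rocker below 0.05 rad and horizontal distance between ring_dish and spout_spot below 0.035 m and height (world z) of ring_dish below 0.006 m and angle between ring_dish's own z axis and vertical below 0.1 rad); the robot touches nothing.
It fails at once if the dish is lifted off the dresser (more than 10 mm) or tipped (height (world z) of ring_dish above 0.01 m or angle between ring_dish's own z axis and vertical above 0.2 rad).
It fails at once if the robot touches or lifts the ball (contact force between any of the arm, the fingers and ball above 0.3 N or height (world z) of ball_center above 0.085 m).
It fails at once if the ball falls on the dresser (height (world z) of ball_center below 0.0135 m).
It fails at once if the robot touches the gate (contact force between any of the fingers, the arm and gate above 0.5 N).
It fails at once if a bystander is moved more than 25 mm (distance of any of brass_hook, tie_bowl, tweezers, lidded_box, cream_jar, balm_tin, scent_bottle from where it was at the start of the episode above 0.025 m).
It also fails if it takes over 53 s, if anything falls off the work surface, if the arm or the gripper's body presses on something with over 40 N, if the wrist force passes 120 N, or if a joint passes its speed limit or range.

ROBOT

A 7-joint arm with a two-finger parallel gripper is mounted at the origin on the work surface. World frame = base frame: x ahead of the robot, y to its left, z up, the work surface at z = 0. Lengths are in m, angles in rad, forces in N, time in s.
With the tool pointing down it reaches from about 0.425 to 0.925 m from the base axis. Payload 6.8 kg.
Tool frame: the origin (TCP) lies midway between the tips of the shut fingers; the grasp point (between the pads) lies 19 mm behind it; z points along the fingers, y is the direction in which the jaws open and shut (so a half turn about z gives the same grasp; the last joint's range is limited). The gripper opens to 85 mm and grips with 20 to 120 N. Pads are 22 mm wide; open, the fingers measure 114 mm over their backs; the gripper's body (76 mm by 85 mm) begins 54 mm behind the grasp point. The pads swing forward as they close: fully open they stand 13 mm farther back than shut.
Start: joints at [-1.403, 0.477, 0.022, 1.555, -0.011, 1.109, -0.083], TCP at [0.184, 0.65, 0.231] pointing down, gripper open.
Joint ranges: [-2.96, 2.96], [-0.34, 2.1], [-1.41, 1.46], [0.24, 2.44], [-1.37, 4.51], [0.17, 1.92], [-2.96, 2.96]. Speed limits (rad/s): [2.39, 2.39, 3.14, 3.14, 3.14, 3.14, 3.14].

INTERFACE

Orientations are given as a unit quaternion [w, x, y, z].
In Python, from station import status, eyes, workorder gives the robot as it stands. The module is installed in compiled form; this text tells all that it offers.
- The arm moves only by the shell command python3 -m jog 'ROWS' [FORCE]. ROWS is text: rows parted by semicolons, each of 7 numbers parted by spaces: the shift along the tool's x, y, z in m, then the turn, a rotation vector about the tool's x, y, z in degrees, then the finger opening in m, from 0 to 0.0854. In form: dx dy dz rx ry rz jaw; .... A call has 1 to 5 rows; each row is the pose to reach, as a shift and turn from the pose commanded when the call began, along the tool's axes at that moment; what a row does not reach only later rows make up. A row lasts 1/10 s, in which the tool goes at most 50 mm and 8.59 degrees, less where a joint would pass 70% of its speed; a pose out of reach is approached as far as the arm can. A call with a gripper value outside its range is refused whole. The fingers move at their own pace and stop on an object; FORCE is the grip in N (left out, the last holds). Time passes only in rows, so rows that repeat a pose let the fingers close. It gives the time, the measured TCP pose, the force and the opening at its end, in the units of the state.
- status.get_obs(): the state, without advancing time (a new reading comes with each control period).
- eyes.read_camera(name): name is "scene" or "top" or "wrist"; returns a dict with "image" (420x560x3 uint8, red, green, blue), "intrinsics" (3x3 intrinsics, pixels), "position" and "orientation" of the camera in the world. Camera axes: x right, y up, looking along -z (the intrinsics and any distortion apply to the point x, -y, -z); pixel columns grow to the right and rows downward; lengths in m; the calibration is good to about 2 mm. A picture is of the moment at which its call begins. There is no depth.
- workorder.hand_in(): hands the job in, once; it reports no verdict.
The state is a dict: "t": time; "q": joint angles; "joint_vel": joint speeds; "joint_torque": joint torques, N m; "eef_pos": TCP position; "tool_rot": TCP orientation; "contact_force": force on the tool from outside, world axes, zero at the start; "torque": the same for the moment, N m; "gripper_width": opening from 0.0 (shut) to 1.0 (fully open).
Only numpy, scipy, OpenCV 4.12 (cv2) and the standard library are available. Lean on these libraries where they do the work, as an engineer would, in place of code of your own. Each camera call takes 0.05 s, during which the arm holds its last target.

## Working session

There is one attempt and no reset: what is moved stays moved. The work goes in short steps, Python scripts to look and compute and a shell command to move; the robot and the scene stay as the last step left them, time stands still between calls to the robot, and variables do not carry over. Pictures are saved under pics/ and viewed, and the job is handed in when it is done.

```bash
mkdir -p pics
cat > h.py <<'E'
import numpy as np,cv2
from scipy.spatial.transform import Rotation as R
from station import status,eyes,workorder
def shot(n,f):
    c=eyes.read_camera(n); cv2.imwrite('pics/'+f+'.png',c['image'][:,:,::-1]); 
    np.savez('pics/'+f+'.npz',**{k:np.array(v) for k,v in c.items()}); return c
def load(f): return dict(np.load('pics/'+f+'.npz',allow_pickle=True))
def rot(c):
    o=np.array(c['orientation'],float)
    return o if o.shape==(3,3) else R.from_quat(o[[1,2,3,0]]).as_matrix()
def ray(c,u,v):
    K=np.array(c['intrinsics']);d=np.linalg.inv(K)@[u,v,1.]; return rot(c)@[d[0],-d[1],-d[2]]
def onz(c,u,v,z):
    p=np.array(c['position']);d=ray(c,u,v);return p+d*(z-p[2])/d[2]
def proj(c,P):
    q=rot(c).T@(np.array(P)-c['position']);q=np.array([q[0],-q[1],-q[2]]);w=np.array(c['intrinsics'])@q;return w[:2]/w[2]
E
python3 - <<'E'
from h import *
for n in['scene','top','wrist']:
    c=shot(n,n+'0');print(n,c.keys(),c['intrinsics'],c['position'],c['orientation'])
s=status.get_obs();print({k:np.round(v,3) for k,v in s.items()})
E
```

```text
scene dict_keys(['image', 'intrinsics', 'position', 'orientation']) [[385.91949204   0.         276.30390851]
 [  0.         385.91949204 205.37266423]
 [  0.           0.           1.        ]] [ 1.33352335 -0.14955894  0.99915565] [0.71743937 0.27552362 0.2217717  0.60015398]
top dict_keys(['image', 'intrinsics', 'position', 'orientation']) [[380.21027835   0.         283.8192062 ]
 [  0.         380.21027835 210.83979971]
 [  0.           0.           1.        ]] [ 0.40935504 -0.00144159  1.02432899] [ 0.71142591  0.0692813  -0.04554877 -0.69785284]
wrist dict_keys(['image', 'intrinsics', 'position', 'orientation']) [[352.4008652    0.         282.12140081]
 [  0.         352.4008652  207.81179224]
 [  0.           0.           1.        ]] [0.11828837 0.66789208 0.3727559 ] [ 0.79003331 -0.1091326  -0.08208416  0.59766181]
{'t': np.float64(0.15), 'q': array([-1.403,  0.478,  0.022,  1.556, -0.012,  1.109, -0.083]), 'joint_vel': array([-0.   , -0.001, -0.   , -0.003,  0.   , -0.001,  0.002]), 'joint_torque': array([ 3.0000e-03, -5.9692e+01,  1.6100e+00, -2.8149e+01,  1.3000e-02,
        6.0000e-03, -0.0000e+00]), 'eef_pos': array([0.184, 0.649, 0.231]), 'tool_rot': array([-0.   ,  0.137,  0.991, -0.001]), 'contact_force': array([ 0.283, -0.608,  0.342]), 'torque': array([0.089, 0.034, 0.038]), 'gripper_width': np.float64(1.001)}
```

View pics/scene0.png

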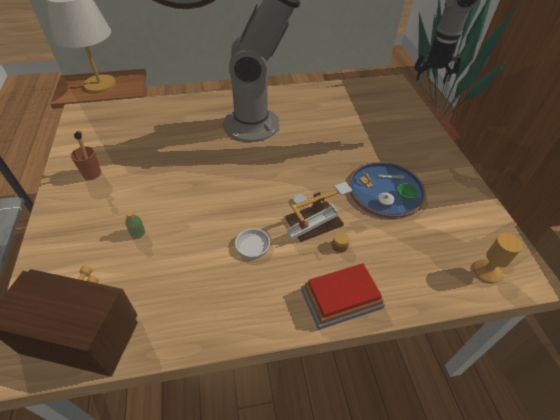

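View pics/top0.png

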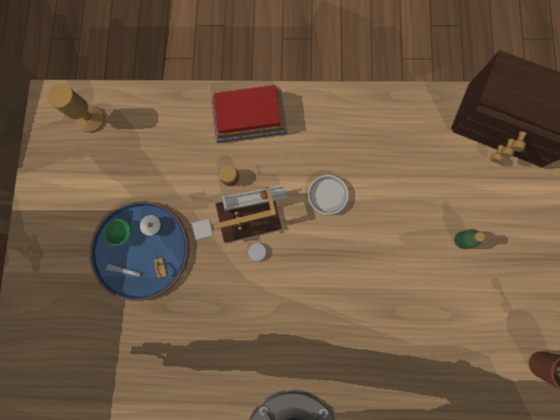

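View pics/wrist0.png

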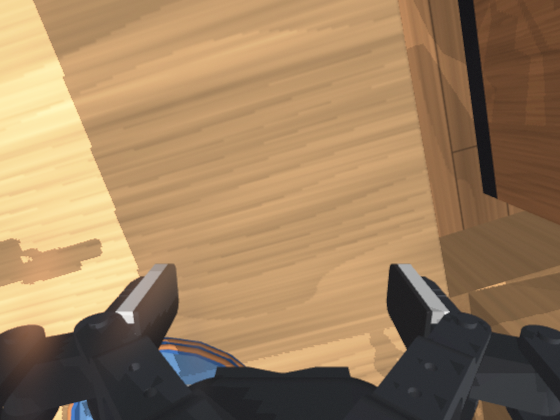

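The top view has the dish at about (328,195), the paddle at (203,229), the stand base around (248,218), the tin at (257,252), the jar at (228,175) and the tray on the left. I'll zoom in for exact points.

Run:
```python
from h import *
c=load('top0');im=c['image'][150:285,180:365][:,:,::-1];cv2.imwrite('pics/topz.png',cv2.resize(im,None,fx=4.3,fy=4.3,interpolation=cv2.INTER_CUBIC))
c=load('scene0');im=c['image'][160:280,220:370][:,:,::-1];cv2.imwrite('pics/scz.png',cv2.resize(im,None,fx=5,fy=5,interpolation=cv2.INTER_CUBIC))
```

```text
(no output)
```

View pics/topz.png

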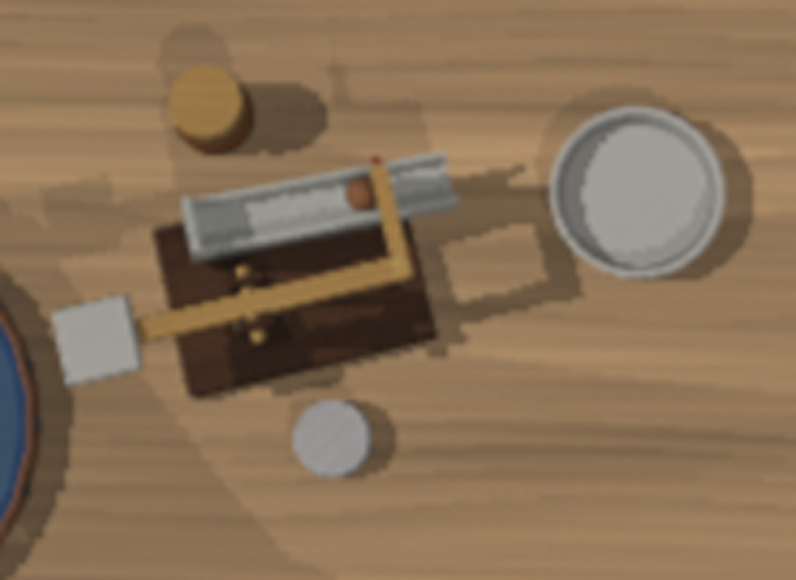

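View pics/scz.png

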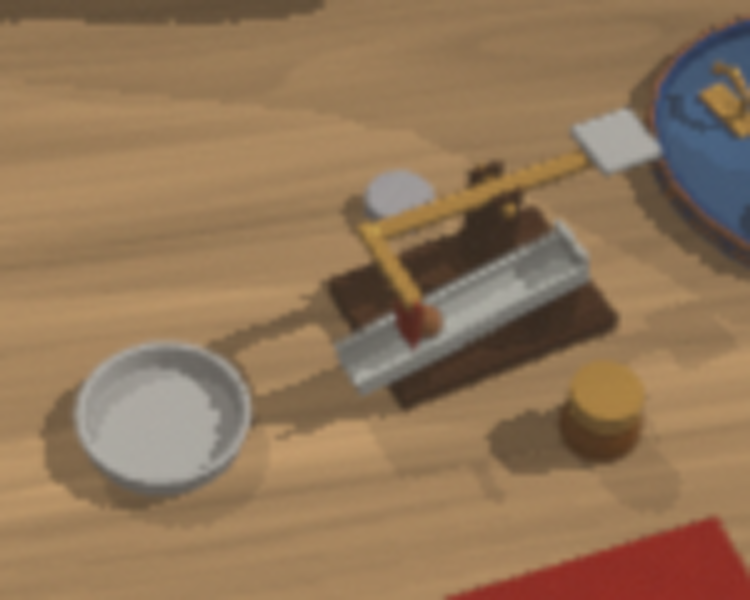

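```bash
cat > fit.py <<'E'
from h import *
from scipy.optimize import least_squares
T=load('top0');S=load('scene0')
pt=lambda u,v:((u+.5)/4.3-.5+180,(v+.5)/4.3-.5+150)
ps=lambda u,v:((u+.5)/5-.5+220,(v+.5)/5-.5+160)
C=[(T,pt(192,397),(-70,105,16)),(T,pt(436,338),(-70,-55,16)),(T,pt(157,230),(40,105,16)),
(T,pt(53,314),(-12.5,157.5,100)),(T,pt(128,296),(-12.5,112.5,100)),(T,pt(140,367),(-57.5,112.5,100)),(T,pt(66,385),(-57.5,157.5,100)),
(S,ps(330,285),(-70,-55,16)),(S,ps(405,400),(40,-55,16)),(S,ps(617,316),(40,105,16)),
(S,ps(572,132),(-57.5,112.5,100)),(S,ps(628,108),(-57.5,157.5,100)),(S,ps(661,152),(-12.5,157.5,100)),(S,ps(612,173),(-12.5,112.5,100))]
def W(p,P):
    P=np.array(P)/1000;c,s=np.cos(p[2]),np.sin(p[2]);return np.array([p[0]+c*P[0]-s*P[1],p[1]+s*P[0]+c*P[1],P[2]])
f=lambda p:np.concatenate([proj(c,W(p,P))-uv for c,uv,P in C])
r=least_squares(f,[.5,.1,0.]);p=r.x
if __name__=='__main__':
    print(p,np.degrees(p[2]));print(np.round(r.fun.reshape(-1,2),1).tolist())
    for c,n in((T,slice(0,7)),(S,slice(7,14))):
        q=least_squares(lambda p:np.concatenate([proj(c,W(p,P))-uv for c,uv,P in C[n]]),p).x;print(q)
    print('spot',W(p,(20,-110,0)),'paddle',W(p,(-35,135,100)),'ball?')
    # dish: rim ellipse at z=.022
    th=np.linspace(0,2*np.pi,72)
    for c,name in((T,'t'),(S,'s')):
        im=c['image'].astype(int)
        hsv=cv2.cvtColor(c['image'],cv2.COLOR_RGB2HSV)
        m=((hsv[...,1]<60)&(hsv[...,2]>90)).astype(np.uint8)
        cs,_=cv2.findContours(m,cv2.RETR_EXTERNAL,cv2.CHAIN_APPROX_NONE)
        for k in cs:
            if cv2.contourArea(k)<60: continue
            (u,v),rad=cv2.minEnclosingCircle(k);e=cv2.fitEllipse(k)
            print(name,round(cv2.contourArea(k)),np.round(e[0],1),np.round(e[1],1),'z22',np.round(onz(c,*e[0],.022),3))
    for n,(u,v),z in(('jar',(228,174),.045),('tin',(257,252),.016),('bottle',(468,239),.05)): print(n,np.round(onz(T,u,v,z),3))
    for a in np.linspace(0,360,12,endpoint=False):pass
    # tray rim extents
    for u,v in((140,203),(188,250),(140,297),(92,250),(172,215)): print('tray',np.round(onz(T,u,v,.015),3))
E
python3 fit.py
```

```text
[0.58301374 0.11090469 0.2643947 ] 15.148700450260346
[[-1.0, -0.1], [0.5, -0.9], [-1.5, -0.6], [-0.6, -1.0], [-0.4, -1.2], [0.6, -0.1], [-0.0, 0.1], [-0.9, -1.5], [-0.4, -0.3], [0.3, -0.2], [-1.0, -1.3], [-0.5, -0.6], [0.4, -0.5], [-1.7, -0.4]]
[0.58074037 0.10937898 0.25390013]
[0.58631867 0.11191821 0.26699336]
spot [0.63106451 0.0099536  0.        ] paddle [0.51395108 0.23206718 0.1       ] ball?
t 778 [290.2 410.1] [29.9 63.9] z22 [0.077 0.008 0.022]
t 97 [125.8 271. ] [ 4.2 36.2] z22 [0.406 0.448 0.022]
t 244 [256.9 251.5] [17.4 17.9] z22 [0.464 0.103 0.022]
t 303 [202.  228.9] [19.9 21. ] z22 [0.521 0.252 0.022]
t 317 [149.4 224.9] [19.4 20.9] z22 [0.529 0.395 0.022]
t 506 [243.8 198.8] [14.3 55.9] z22 [0.605 0.143 0.022]
t 162 [277.8 192.7] [14.6 15.7] z22 [0.623 0.052 0.022]
t 1251 [327.9 194.4] [39.4 40.5] z22 [ 0.62  -0.083  0.022]
s 310 [ 45.7 411.8] [11.6 38.7] z22 [ 1.015 -0.613  0.022]
s 524 [493.2 339.2] [  7.4 121.2] z22 [1.041 0.491 0.022]
s 800 [252.1 243. ] [29.8 34.4] z22 [ 0.628 -0.084  0.022]
s 516 [313.8 220.7] [12.7 66.6] z22 [0.574 0.127 0.022]
s 671 [  8.2 214.9] [18.7 59.9] z22 [ 0.379 -0.852  0.022]
s 78 [298.7 198.2] [ 8.  13.7] z22 [0.469 0.101 0.022]
s 154 [386.1 198. ] [11.9 16.8] z22 [0.519 0.398 0.022]
s 135 [343.  187.8] [11.4 16.3] z22 [0.447 0.266 0.022]
s 80 [441.   75.7] [ 6.7 22.9] z22 [-0.201  0.958  0.022]
s 308 [475.1  44.4] [  8.7 104.8] z22 [-0.472  1.291  0.022]
s 91 [472.8  22.5] [ 3.7 59.5] z22 [-0.728  1.419  0.022]
s 9382 [336.6  57.3] [109.5 204.6] z22 [-0.455  0.507  0.022]
s 14719 [134.9  39. ] [ 86.5 299.5] z22 [-0.819 -0.516  0.022]
jar [0.667 0.184 0.045]
tin [0.463 0.103 0.016]
bottle [ 0.505 -0.434  0.05 ]
tray [0.59  0.428 0.015]
tray [0.465 0.288 0.015]
tray [0.339 0.407 0.015]
tray [0.459 0.548 0.015]
tray [0.558 0.338 0.015]
```

```bash
cat > go.py <<'E'
import sys;from h import *
def go(x,y,z,yaw):
    s=status.get_obs();q=np.array(s['tool_rot']);M=R.from_quat(q[[1,2,3,0]]).as_matrix()
    yr=np.radians(yaw);G=np.array([[-np.sin(yr)*-1*-1 if 0 else np.cos(yr+np.pi/2),np.cos(yr),0],[np.sin(yr+np.pi/2),np.sin(yr),0],[0,0,-1]])
    d=M.T@(np.array([x,y,z])-s['eef_pos']);r=R.from_matrix(M.T@G).as_rotvec(degrees=True)
    print('t',round(s['t'],2),'pos',np.round(s['eef_pos'],4),'yaw',np.degrees(np.arctan2(M[1,1],M[0,1])).round(1),'F',np.round(s['contact_force'],2),'det',round(np.linalg.det(G)),'shift',np.round(d,4),'turn',np.round(r,1))
go(*map(float,sys.argv[1:5]))
E
python3 go.py 0.45 0.45 0.22 34; python3 go.py .61 -.175 .2 -6
```

```text
t 0.15 pos [0.1837 0.649  0.2305] yaw 74.2 F [ 0.28 -0.61  0.34] det 1 shift [-0.3104 -0.119   0.0107] turn [-0.1  0.  40.2]
t 0.15 pos [0.1837 0.649  0.2305] yaw 74.2 F [ 0.28 -0.61  0.34] det 1 shift [-0.6346 -0.6768  0.0316] turn [-0.1  0.1 80.2]
```

```bash
python3 -m jog '-0.045 -0.018 0 0 0 6 0.06; -0.09 -0.036 0 0 0 12 0.06; -0.135 -0.054 0 0 0 18 0.06; -0.18 -0.072 0 0 0 24 0.06; -0.225 -0.09 0 0 0 30 0.06' 20; python3 go.py 0.5 0.3 0.22 20;python3 go.py 0.6 0.05 0.22 -6
```

```text
t: 0.65
eef_pos: [0.377, 0.5001, 0.2312]
tool_rot: [-0.0, 0.391, 0.92, -0.0]
contact_force: [0.1, 0.9, 0.5]
gripper_width: 0.704
t 0.65 pos [0.377  0.5001 0.2312] yaw 44.0 F [0.13 0.91 0.55] det 1 shift [-0.2294 -0.0504  0.0112] turn [-0.  0. 24.]
t 0.65 pos [0.377  0.5001 0.2312] yaw 44.0 F [0.13 0.91 0.55] det 1 shift [-0.4788 -0.1519  0.0112] turn [-0.  0. 50.]
```

```bash
python3 -m jog '-0.045 -0.01 0 0 0 5 0.06; -0.09 -0.02 0 0 0 10 0.06; -0.135 -0.03 0 0 0 15 0.06; -0.18 -0.04 0 0 0 20 0.06; -0.225 -0.05 0 0 0 24 0.06'; python3 go.py 0.6 0.1 0.22 0
```

```text
t: 1.15
eef_pos: [0.4973, 0.3038, 0.2312]
tool_rot: [-0.0, 0.573, 0.819, -0.0]
contact_force: [0.9, 0.7, 0.3]
gripper_width: 0.702
t 1.15 pos [0.4973 0.3038 0.2312] yaw 20.0 F [0.89 0.7  0.3 ] det 1 shift [-0.2266  0.0267  0.0112] turn [-0. -0. 20.]
```

```bash
python3 -m jog '-0.045 0.003 0 0 0 5 0.06; -0.09 0.006 0 0 0 10 0.06; -0.135 0.01 0 0 0 15 0.06; -0.18 0.015 0 0 0 20 0.06; -0.22 0.02 0 0 0 26 0.06'; python3 go.py 0.605 -0.175 0.2 -6
```

```text
t: 1.65
eef_pos: [0.592, 0.1035, 0.2313]
tool_rot: [0.0, 0.744, 0.669, -0.0]
contact_force: [-0.7, 0.3, 0.5]
gripper_width: 0.704
t 1.65 pos [0.592  0.1035 0.2313] yaw -6.1 F [-0.68  0.27  0.49] det 1 shift [-0.2756  0.0424  0.0314] turn [ 0.   0.  -0.1]
```

```bash
python3 -m jog '-0.05 0.007 0 0 0 0 0.06; -0.1 0.015 0 0 0 0 0.06; -0.15 0.022 0 0 0 0 0.06; -0.2 0.03 0 0 0 0 0.06; -0.25 0.037 0 0 0 0 0.06'; python3 go.py 0.612 -0.175 0.05 -6
```

```text
t: 2.15
eef_pos: [0.6027, -0.1455, 0.2312]
tool_rot: [-0.0, 0.742, 0.671, 0.0]
contact_force: [0.4, 0.6, 0.8]
gripper_width: 0.703
t 2.15 pos [ 0.6027 -0.1455  0.2312] yaw -5.8 F [0.41 0.58 0.84] det 1 shift [-0.0284  0.0122  0.1812] turn [-0.  -0.   0.2]
```

```bash
python3 -m jog '-0.03 0.012 0.03 0 0 0 0.06; -0.03 0.012 0.07 0 0 0 0.06; -0.03 0.012 0.11 0 0 0 0.06; -0.03 0.012 0.15 0 0 0 0.06; -0.03 0.012 0.18 0 0 0 0.06'
python3 - <<'E'
from h import *
shot('top','top1');c=shot('wrist','wrist1')
E
python3 go.py 0.612 -0.175 0.01 -6
```

```text
t: 2.65
eef_pos: [0.6106, -0.1744, 0.0484]
tool_rot: [-0.001, 0.742, 0.67, -0.001]
contact_force: [1.2, 0.1, 0.5]
gripper_width: 0.703
t 2.75 pos [ 0.6084 -0.1736  0.0468] yaw -5.8 F [-0.28  0.91  0.15] det 1 shift [-0.0011  0.004   0.0368] turn [-0.5 -0.1  0.2]
```

View pics/wrist1.png

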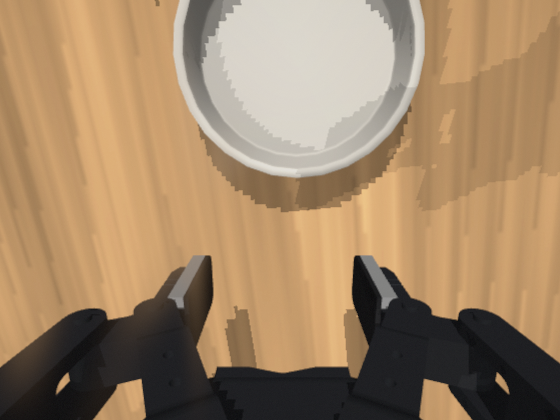

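View pics/top1.png

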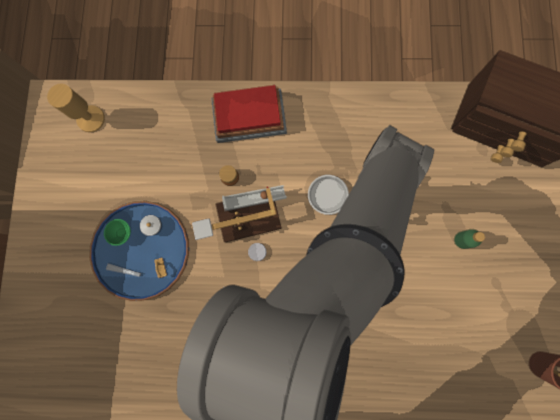

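The fingers straddle the near side of the dish. Its rim's lowest point is at (300,177), and the finger midline is at u≈282. I'll cross-check the dish centre from this view.

Run:
```python
from h import *
c=load('wrist1')
a,b,d=[onz(c,u,v,.022) for u,v in((174,50),(424,50),(300,177))]
print(a,b,np.linalg.norm(a-b),d, proj(c,[.62,-.083,.022]))
A=np.array([a,b,d])[:,:2]
# circle through three
M=np.c_[2*A,np.ones(3)];s=np.linalg.solve(M,(A**2).sum(1));print(s[:2],np.sqrt(s[2]+s[0]**2+s[1]**2))
```

```text
[ 0.57110275 -0.07594081  0.022     ] [ 0.67822481 -0.08690554  0.022     ] 0.10768175828108763 [ 0.62043482 -0.13673692  0.022     ] [288.19953757  55.11925824]
[ 0.62449976 -0.08302556] 0.05386496823441229
```

```bash
python3 go.py 0.618 -0.172 0.007 -5; python3 -m jog '0 0.010 0.02 0 0 0 0.06; 0 0.010 0.034 0 0 -0.5 0.06; 0 0.010 0.040 0 0 -0.5 0.06; 0 0.010 0.040 0 0 -0.5 0.06'; python3 go.py 0.618 -0.14 0.007 -5;python3 go.py 0.6256 -0.047 0.007 -5
```

```text
t 2.75 pos [ 0.6084 -0.1736  0.0468] yaw -5.8 F [-0.28  0.91  0.15] det 1 shift [0.0025 0.0097 0.0397] turn [-0.5 -0.1 -0.8]
t: 3.15
eef_pos: [0.6212, -0.1757, 0.0112]
tool_rot: [-0.001, 0.739, 0.674, -0.0]
contact_force: [-0.2, 1.3, 1.1]
gripper_width: 0.7
t 3.15 pos [ 0.6212 -0.1757  0.0112] yaw -5.3 F [-0.25  1.27  1.09] det 1 shift [ 0.0353 -0.0065  0.0042] turn [-0.1 -0.  -0.3]
t 3.15 pos [ 0.6212 -0.1757  0.0112] yaw -5.3 F [-0.25  1.27  1.09] det 1 shift [ 0.1286 -0.0075  0.0042] turn [-0.1 -0.  -0.3]
```

```bash
python3 -m jog '0.010 -0.002 0.002 0 0 0 0.06; 0.018 -0.004 0.002 0 0 0 0.06; 0.026 -0.004 0.002 0 0 0 0.06; 0.032 -0.004 0.002 0 0 0 0.06; 0.037 -0.005 0.002 0 0 0 0.06'; python3 -c "
from h import *
shot('wrist','wrist2');shot('scene','scene2')"; python3 go.py 0.6256 -0.047 0.007 -5
```

```text
t: 3.65
eef_pos: [0.6206, -0.1377, 0.0096]
tool_rot: [0.0, 0.739, 0.674, 0.0]
contact_force: [-0.5, -2.1, 0.0]
gripper_width: 0.702
t 3.75 pos [ 0.6203 -0.1376  0.0094] yaw -5.2 F [ 0.58 -0.19 -0.27] det 1 shift [ 0.0907 -0.003   0.0024] turn [-0.  -0.  -0.2]
```

View pics/wrist2.png

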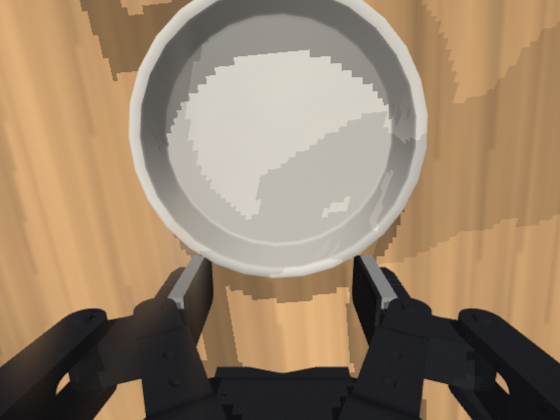

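The dish sits centred between both fingertips, with its rim at u 131–427 and v up to 275. I'll keep pushing.

```bash
python3 -m jog '0.010 -0.001 0 0 0 0 0.06; 0.022 -0.001 0 0 0 0 0.06; 0.034 -0.002 0 0 0 0 0.06; 0.045 -0.002 0 0 0 0 0.06; 0.054 -0.002 0 0 0 0 0.06';python3 -m jog '0.008 -0.001 0 0 0 0 0.06; 0.014 -0.001 0 0 0 0 0.06; 0.018 -0.001 0 0 0 0 0.06; 0.021 -0.001 0 0 0 0 0.06'; python3 -c "
from h import *
shot('wrist','wrist3');shot('scene','scene3')
im=load('scene3')['image'][160:280,220:370][:,:,::-1];cv2.imwrite('pics/scz3.png',cv2.resize(im,None,fx=5,fy=5,interpolation=cv2.INTER_CUBIC))"; python3 go.py 0.6256 -0.047 0.007 -5
```

```text
t: 4.25
eef_pos: [0.6235, -0.083, 0.0093]
tool_rot: [-0.0, 0.739, 0.674, 0.0]
contact_force: [0.1, -2.5, 0.8]
gripper_width: 0.705
t: 4.65
eef_pos: [0.6242, -0.0635, 0.0093]
tool_rot: [0.0, 0.739, 0.674, -0.0]
contact_force: [0.6, -1.7, 0.5]
gripper_width: 0.699
t 4.75 pos [ 0.6242 -0.0632  0.0092] yaw -5.3 F [1.28 0.06 0.13] det 1 shift [ 0.0163 -0.0001  0.0022] turn [-0.  -0.  -0.3]
```

View pics/wrist3.png

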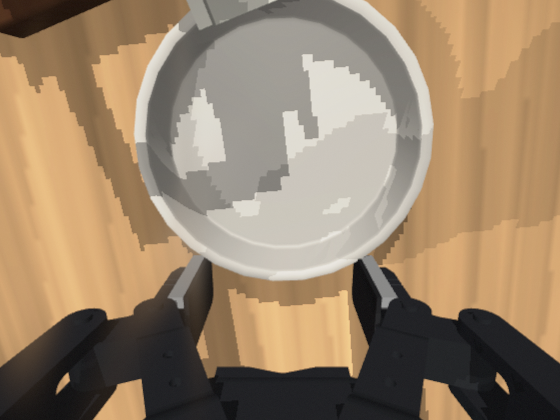

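View pics/scz3.png

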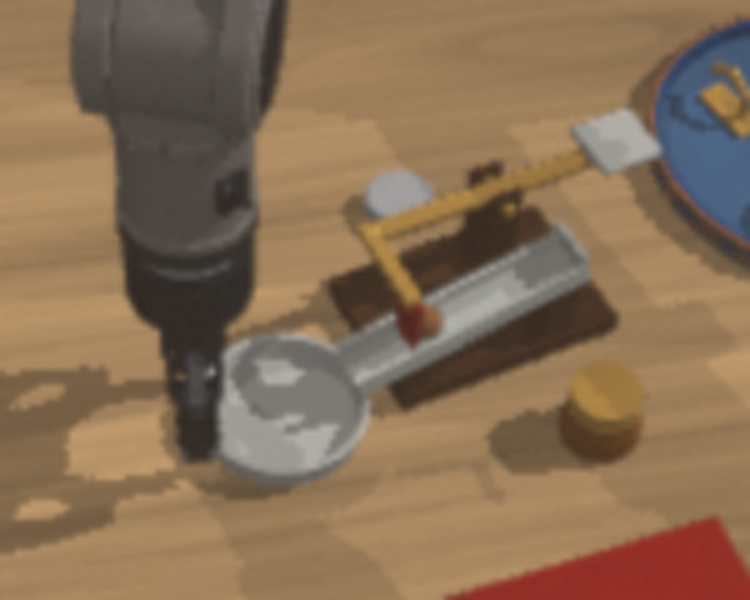

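Run:
```python
from h import *
from fit import p,W
c=load('wrist3');im=c['image'][:,:,::-1].copy()
for P in((3,-85,46),(37,-85,46),(20,-85,36),(3,-85,30),(37,-85,30),(-70,-55,16),(40,-55,16),(20,-110,0),(20,-110,22)):
    u=proj(c,W(p,P));print(P,u.round(1));cv2.circle(im,tuple(int(i) for i in u),3,(0,0,255),-1)
cv2.imwrite('pics/ov3.png',im)
A=np.array([onz(c,u,v,.022) for u,v in((135,128),(432,128),(284,280))])[:,:2]
s=np.linalg.solve(np.c_[2*A,np.ones(3)],(A**2).sum(1));print('dish',s[:2],np.sqrt(s[2]+s[0]**2+s[1]**2),'spot',W(p,(20,-110,0)))
```

```text
(3, -85, 46) [189.5  22.4]
(37, -85, 46) [307.8 -27.7]
(20, -85, 36) [250.9   8.1]
(3, -85, 30) [202.4  34.4]
(37, -85, 30) [304.2  -8.2]
(-70, -55, 16) [-13.9  34.4]
(40, -55, 16) [279.2 -96.5]
(20, -110, 0) [281.  96.]
(20, -110, 22) [280.8  93.8]
dish [ 0.630331   -0.00820024] 0.0537288817863552 spot [0.63106451 0.0099536  0.        ]
```

View pics/ov3.png

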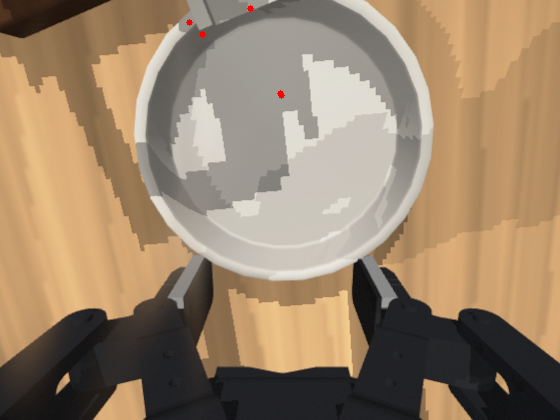

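The overlay matches the spout corners to about 3 mm. The dish centre still has about 18 mm to go in +y.

```bash
python3 -m jog '0.005 0 0 0 0 0 0.06; 0.010 0 0 0 0 0 0.06; 0.013 0 0 0 0 0 0.06; 0.016 0 0 0 0 0 0.06; 0.018 0 0 0 0 0 0.06';  python3 -c "
from h import *
shot('wrist','wrist4')"; python3 go.py 0.6256 -0.047 0.007 -5
```

```text
t: 5.25
eef_pos: [0.6259, -0.0455, 0.0093]
tool_rot: [0.0, 0.739, 0.674, -0.0]
contact_force: [-0.2, -3.6, -0.3]
gripper_width: 0.701
t 5.3 pos [ 0.6259 -0.0456  0.0093] yaw -5.3 F [ 1.12 -1.84  0.78] det 1 shift [-0.0014 -0.0002  0.0023] turn [ 0.   0.  -0.3]
```

View pics/wrist4.png

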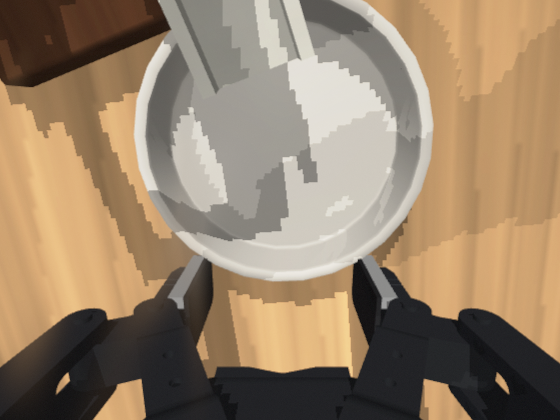

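```bash
python3 -m jog '0.0015 0 0 0 0 0 0.06; 0.003 0 0 0 0 0 0.06; 0.003 0 0 0 0 0 0.06'; python3 go.py 0.615 -0.13 0.22 0
python3 -m jog '-0.02 0 0 0 0 0 0.06; -0.05 0 0 0 0 0 0.06; -0.08 0 -0.01 0 0 0 0.03; -0.08 0 -0.05 0 0 0 0; -0.08 0 -0.10 0 0 0 0' ; python3 go.py 0.514 0.232 0.2 15
```

```text
t: 5.6
eef_pos: [0.6259, -0.045, 0.0094]
tool_rot: [0.001, 0.74, 0.673, -0.001]
contact_force: [0.1, -5.9, -0.7]
gripper_width: 0.707
t 5.6 pos [ 0.6259 -0.045   0.0094] yaw -5.4 F [ 0.06 -5.93 -0.72] det 1 shift [-0.0862 -0.0028 -0.2104] turn [ 0.   0.1 -5.4]
t: 6.1
eef_pos: [0.6167, -0.1229, 0.1084]
tool_rot: [-0.002, 0.74, 0.673, -0.002]
contact_force: [0.9, 0.4, 0.6]
gripper_width: 0.196
t 6.1 pos [ 0.6167 -0.1229  0.1084] yaw -5.4 F [0.92 0.4  0.6 ] det 1 shift [ 0.3436 -0.1363 -0.0908] turn [ -0.3  -0.1 -20.4]
```

The contact force rose to 5.9 N without motion, so the dish is against the base. Now I'll go up and over to the paddle.

```bash
python3 -m jog '0 0 -0.05 0 0 0 0; 0 0 -0.1 0 0 0 0; 0.04 -0.015 -0.1 0 0 -4 0; 0.08 -0.03 -0.1 0 0 -8 0; 0.12 -0.045 -0.1 0 0 -12 0'; python3 -m jog '0 0 0 0 0 0 0;0 0 0 0 0 0 0';python3 -c "
from h import *
shot('top','top5');shot('scene','scene5')
im=load('scene5')['image'][160:280,220:370][:,:,::-1];cv2.imwrite('pics/scz5.png',cv2.resize(im,None,fx=5,fy=5,interpolation=cv2.INTER_CUBIC))";python3 go.py 0.514 0.232 0.2 15
```

```text
t: 6.6
eef_pos: [0.5845, 0.0033, 0.2098]
tool_rot: [-0.0, 0.664, 0.748, 0.001]
contact_force: [0.4, 0.6, 0.4]
gripper_width: 0.001
t: 6.8
eef_pos: [0.5848, 0.0032, 0.2094]
tool_rot: [-0.0, 0.664, 0.748, 0.0]
contact_force: [-0.5, -1.4, -0.2]
gripper_width: -0.004
t 6.9 pos [5.851e-01 3.000e-04 2.094e-01] yaw 6.6 F [ 0.29 -0.15 -0.59] det 1 shift [ 0.2383 -0.044   0.0094] turn [ 0.   0.  -8.4]
```

View pics/scz5.png

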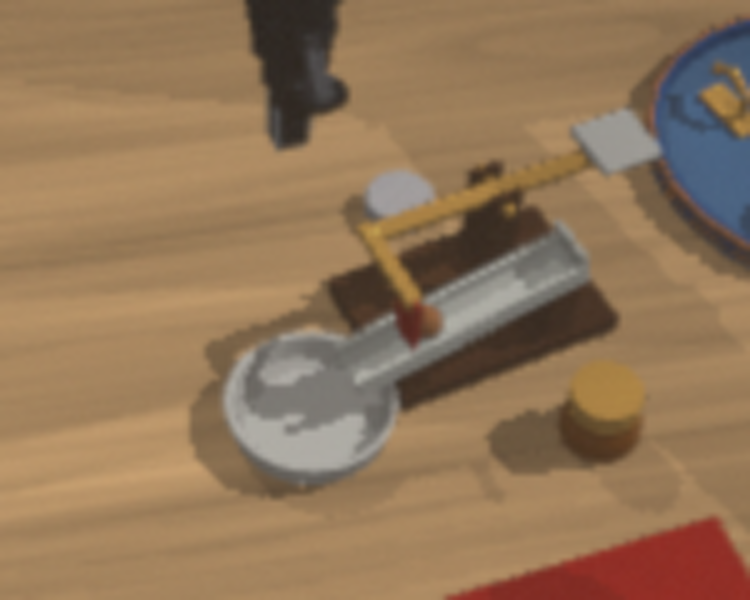

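The dish is under the spout and against the base, with its centre at about (310,405) in the crop. The gate is shut. Next is the paddle.

```bash
python3 -m jog '0.045 -0.008 0 0 0 -2 0; 0.09 -0.016 0 0 0 -4 0; 0.135 -0.025 0 0 0 -6 0; 0.18 -0.034 0 0 0 -8 0; 0.22 -0.041 0 0 0 -8 0'; python3 go.py 0.514 0.232 0.13 15
```

```text
t: 7.4
eef_pos: [0.5185, 0.2156, 0.2093]
tool_rot: [-0.0, 0.611, 0.791, 0.0]
contact_force: [1.1, 0.5, 0.4]
gripper_width: -0.001
t 7.4 pos [0.5185 0.2156 0.2093] yaw 14.6 F [1.14 0.51 0.39] det 1 shift [ 0.017  -0.0002  0.0793] turn [ 0.  -0.  -0.4]
```

```bash
python3 -m jog '0.015 0 0.02 0 0 0 0; 0.017 0 0.05 0 0 0 0; 0.017 0 0.07 0 0 0 0; 0.017 0 0.08 0 0 0 0; 0.017 0 0.08 0 0 0 0'; python3 -c "
from h import *
shot('wrist','wrist6');shot('scene','scene6')
im=load('scene6')['image'][140:260,260:410][:,:,::-1];cv2.imwrite('pics/scz6.png',cv2.resize(im,None,fx=5,fy=5,interpolation=cv2.INTER_CUBIC))"; python3 go.py 0.514 0.232 0.076 15
```

```text
t: 7.9
eef_pos: [0.5143, 0.2298, 0.1282]
tool_rot: [-0.0, 0.612, 0.791, -0.001]
contact_force: [-0.2, 0.7, 1.1]
gripper_width: -0.0
t 8.0 pos [0.5154 0.2307 0.13  ] yaw 14.6 F [-0.74  0.62  0.18] det 1 shift [ 0.0016 -0.001   0.054 ] turn [ 0.1  0.  -0.4]
```

View pics/wrist6.png

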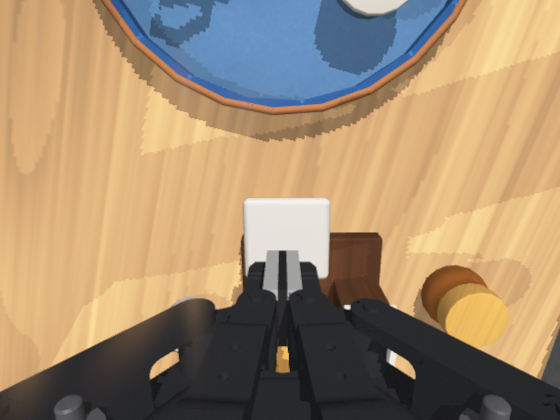

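View pics/scz6.png

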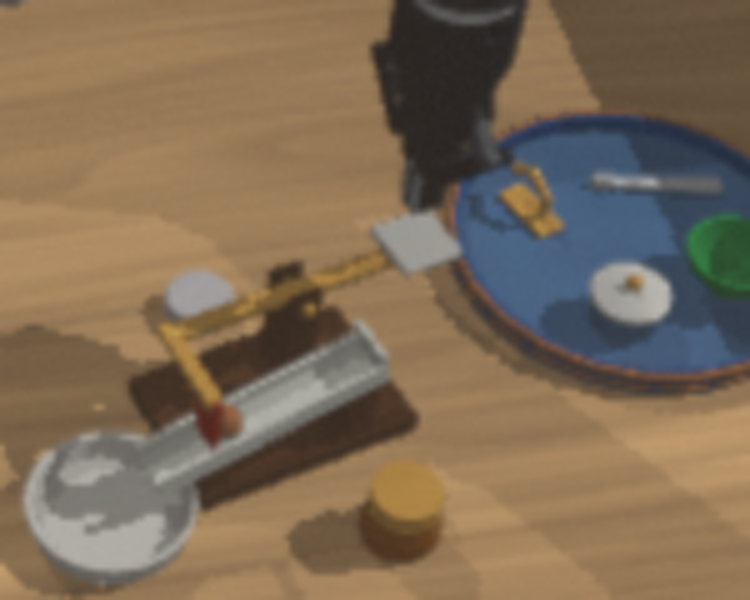

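Run:
```python
from h import *
c=load('wrist6')
for u,v in((287,238),(244,200),(330,200),(246,277),(330,277)):print(onz(c,u,v,.1).round(4))
print(proj(c,status.get_obs()['eef_pos']))
```

```text
[0.5161 0.2349 0.1   ]
[0.4901 0.249  0.1   ]
[0.5317 0.2599 0.1   ]
[0.5006 0.2081 0.1   ]
[0.5438 0.2194 0.1   ]
[283.71980153 270.68436016]
```

```bash
python3 -m jog '0.004 0 0.02 0 0 0 0; 0.004 0 0.032 0 0 0 0; 0.004 0 0.042 0 0 0 0; 0.004 0 0.050 0 0 0 0; 0.004 0 0.055 0 0 0 0';python3 -m jog '0 0 0 0 0 0 0;0 0 0 0 0 0 0;0 0 0 0 0 0 0;0 0 0 0 0 0 0'; python3 -c "
from h import *
shot('scene','scene7')
im=load('scene7')['image'][140:260,260:410][:,:,::-1];cv2.imwrite('pics/scz7.png',cv2.resize(im,None,fx=5,fy=5,interpolation=cv2.INTER_CUBIC))"; python3 go.py 0.514 0.232 0.076 15
```

```text
t: 8.5
eef_pos: [0.5142, 0.2348, 0.0743]
tool_rot: [0.001, 0.611, 0.792, 0.0]
contact_force: [0.5, -1.5, 4.1]
gripper_width: -0.001
t: 8.9
eef_pos: [0.5137, 0.2352, 0.0747]
tool_rot: [0.0, 0.611, 0.792, 0.0]
contact_force: [0.9, -0.7, 5.0]
gripper_width: 0.004
t 8.95 pos [0.5136 0.2353 0.0747] yaw 14.7 F [ 2.03 -1.2   4.25] det 1 shift [-0.0033 -0.0005 -0.0013] turn [ 0.  -0.  -0.3]
```

View pics/scz7.png

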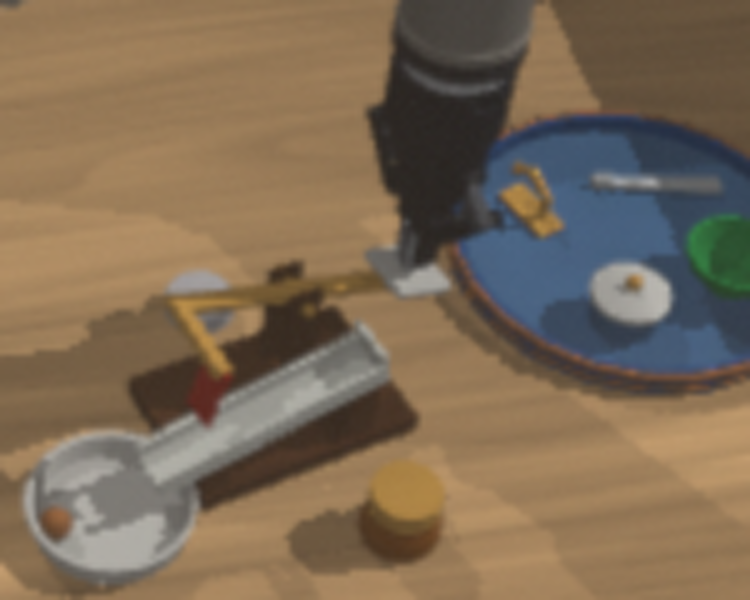

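The gate is up and the ball is already in the dish, at about (57,520) in the crop. Releasing the paddle gently.

```bash
python3 -m jog '0 0 -0.007 0 0 0 0; 0 0 -0.015 0 0 0 0; 0 0 -0.023 0 0 0 0; 0 0 -0.031 0 0 0 0; 0 0 -0.05 0 0 0 0';python3 -m jog '0 0 -0.04 0 0 0 0;0 0 -0.08 0 0 0 0;0 0 -0.08 0 0 0 0;0 0 -0.08 0 0 0 0; 0 0 -0.08 0 0 0 0'; python3 -m jog '0 0 0 0 0 0 0;0 0 0 0 0 0 0;0 0 0 0 0 0 0;0 0 0 0 0 0 0;0 0 0 0 0 0 0';python3 -c "
from h import *
shot('scene','scene8')
im=load('scene8')['image'][140:260,260:410][:,:,::-1];cv2.imwrite('pics/scz8.png',cv2.resize(im,None,fx=5,fy=5,interpolation=cv2.INTER_CUBIC))
shot('top','top8')"
```

```text
t: 9.45
eef_pos: [0.5116, 0.2342, 0.1236]
tool_rot: [-0.001, 0.611, 0.792, -0.002]
contact_force: [-0.6, -0.3, -0.1]
gripper_width: -0.0
t: 9.95
eef_pos: [0.5122, 0.2347, 0.2032]
tool_rot: [-0.0, 0.611, 0.792, -0.001]
contact_force: [0.2, 0.7, -0.0]
gripper_width: 0.001
t: 10.45
eef_pos: [0.5133, 0.2353, 0.2041]
tool_rot: [-0.0, 0.611, 0.792, -0.0]
contact_force: [-0.0, -0.0, 0.7]
gripper_width: -0.004
```

View pics/scz8.png

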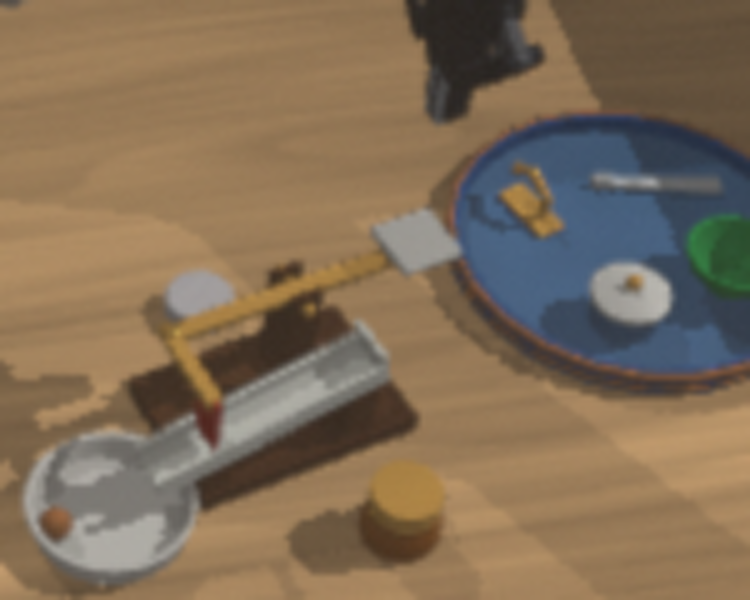

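View pics/top8.png

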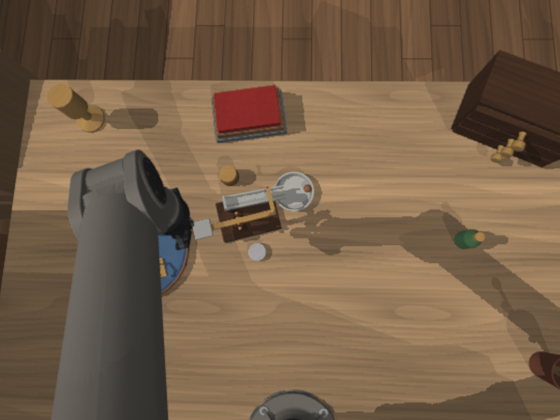

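The ball lies still in the dish: (307,188) in the top view, against the dish centre at (295,191), so about 32 mm. The gate is shut and the paddle is level. A last check that nothing is moving, then I hand in.

```bash
python3 -m jog '0 0 0 0 0 0 0;0 0 0 0 0 0 0;0 0 0 0 0 0 0;0 0 0 0 0 0 0;0 0 0 0 0 0 0'
python3 - <<'E'
from h import *
from fit import p,W
c=shot('scene','scene9')
a=load('scene8')['image'][200:270,255:330].astype(int);b=c['image'][200:270,255:330].astype(int);print('diff',abs(a-b).max())
T=load('top8');d=onz(T,294.5,191,.022);bl=onz(T,307,188,.017)
print(d,bl,'ball-dish',np.linalg.norm((bl-d)[:2]),'dish-spot',np.linalg.norm((d-W(p,(20,-110,0)))[:2]))
workorder.hand_in()
E
```

```text
t: 11.05
eef_pos: [0.5133, 0.2353, 0.2043]
tool_rot: [-0.0, 0.611, 0.792, 0.0]
contact_force: [0.1, 0.5, 0.4]
gripper_width: -0.005
diff 31
[0.62811817 0.00653606 0.022     ] [ 0.63801564 -0.02711045  0.017     ] ball-dish 0.035072037549711256 dish-spot 0.004512265478442091
the job is handed in; nothing more can be done
```

I pushed the dish with both fingertips until it stopped against the stand's base. The contact force rose to about 6 N with no further motion. Then I pressed the paddle with the shut fingertips at about 4–5 N. The gate lifted, the ball rolled into the dish, and I let the paddle spring back and retreated. The job was handed in at about 11 s; no verdict was reported.

My last checks, from the final pictures:
- **Dish:** its centre is about 5 mm from the spot (limit 35 mm).
- **Ball:** it lies on the dish floor about 35 mm from the centre (limit 42 mm), judged by eye from one top view, so the margin is only a few mm. Its position by eye did not change between the press and release pictures.
- **Rocker and bystanders:** the paddle is level, the gate is shut, and the things around the stand look unmoved. The arm hid most of the tray in the last top view, but its contents look in place in the scene view.
- **Robot:** it hung clear at z 0.20 m with no contact force beyond sensor noise.

One check was not clean. Comparing two pictures 0.6 s apart around the dish gave a largest pixel difference of 31, not zero. I did not look into it. It could be image noise or the arm's shadow, so it does not prove the ball was still at that moment.

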